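Find the rocking tile on the bench panel and hold it down

TASK

Five cream tiles have just been stuck on the lift-out panel of the bench, and one of them still rocks: press it near an edge and that edge dips, while the others are firm. Find the one that rocks, then press it flat down onto its bed with your fingertips and finish while still holding it down flat. Press without banging, and do not pick up or shift the wooden block or any other thing.

Things in the scene. Friction and masses are not known exactly. Their poses are not given: they have to be found in the camera images.
- panel: Lift-out panel, plywood on battens with aluminium trim (its edge 47 mm high), 222 mm along x, 326 mm along y, fixed on the bench. Origin under its centre at bench height. Six places: two rows (x = -52, +52 mm) of three (y = -104, 0, +104 mm). Five hold tiles with 4 mm joints, one is bare; what lies in which place changes
- tile_a: Cream tile 100 x 100 x 7 mm. Origin: centre of its upper face, roughly 49 to 54 mm above the bench; x, y along its sides, z up. Solid, unless it is the loose one of the five, which rests on a springy dab under its middle: pressed 32 mm off centre it dips about 1.6 mm per N, 4 mm in all; pressed in the middle it sinks 0.77 mm per N, lies flat 4.5 mm down at 6 N, and springs back when let go
- tile_b: Cream tile 100 x 100 x 7 mm. Origin: centre of its upper face, roughly 49 to 54 mm above the bench; x, y along its sides, z up. Solid, unless it is the loose one of the five, which rests on a springy dab under its middle: pressed 32 mm off centre it dips about 1.6 mm per N, 4 mm in all; pressed in the middle it sinks 0.77 mm per N, lies flat 4.5 mm down at 6 N, and springs back when let go
- tile_c: Cream tile 100 x 100 x 7 mm. Origin: centre of its upper face, roughly 49 to 54 mm above the bench; x, y along its sides, z up. Solid, unless it is the loose one of the five, which rests on a springy dab under its middle: pressed 32 mm off centre it dips about 1.6 mm per N, 4 mm in all; pressed in the middle it sinks 0.77 mm per N, lies flat 4.5 mm down at 6 N, and springs back when let go
- tile_d: Cream tile 100 x 100 x 7 mm. Origin: centre of its upper face, roughly 49 to 54 mm above the bench; x, y along its sides, z up. Solid, unless it is the loose one of the five, which rests on a springy dab under its middle: pressed 32 mm off centre it dips about 1.6 mm per N, 4 mm in all; pressed in the middle it sinks 0.77 mm per N, lies flat 4.5 mm down at 6 N, and springs back when let go
- tile_e: Cream tile 100 x 100 x 7 mm. Origin: centre of its upper face, roughly 49 to 54 mm above the bench; x, y along its sides, z up. Solid, unless it is the loose one of the five, which rests on a springy dab under its middle: pressed 32 mm off centre it dips about 1.6 mm per N, 4 mm in all; pressed in the middle it sinks 0.77 mm per N, lies flat 4.5 mm down at 6 N, and springs back when let go
- block: loose wooden block, 50 x 80 x 42 mm (x, y, z), about 0.11 kg, standing in the bare place of the panel; its top is 82 mm above the bench; origin at the centre of its underside. To be left alone
- tongs: steel tongs 240 mm long lying on the bench beside the panel, 26 mm high; to be left alone
- flat_can: one flattened aluminium can, 122 x 90 x 13 mm, lying beside the panel; to be left alone
- trowel: small trowel with a wooden handle, 270 mm long, 30 mm high, lying on the far side of the panel; to be left alone
- can_pile: pile of flattened cans, about 250 mm across and 55 mm high; to be left alone
- basin: turquoise plastic basin, 276 mm across, 110 mm high; to be left alone
- tub: white tub of adhesive, 110 mm across, 115 mm high; to be left alone

How it is judged:
By the outcome, as a careful person would: the job done as asked, in the order asked, and still so for the second after the job is handed in, while the arm keeps its last pose, push and grip.
It also fails if it takes over 58 s, if anything falls off the work surface, if the arm or the gripper's body presses on something with over 40 N, if the wrist force passes 120 N, or if a joint passes its speed limit or range.

ROBOT

A 6-joint arm with a two-finger parallel gripper is mounted at the origin on the work surface. World frame = base frame: x ahead of the robot, y to its left, z up, the work surface at z = 0. Lengths are in m, angles in degrees, forces in N, time in s.
With the tool pointing down it reaches from about 0.25 to 0.725 m from the base axis. Payload 9.7 kg.
Tool frame: the origin (TCP) lies on the centre line of the jaws, within the pads' length; the fingertips stand bot.nose_length ahead of it and the grasp point (between the pads) lies 11 mm behind it (bot.nose_length is the distance from the TCP to the fingertips, in m); z points along the fingers, y is the line along which they close (so a half turn about z gives the same grasp; the last joint's range is limited). The gripper opens to 85 mm and grips with 20 to 120 N. Pads are 22 mm wide; open, the fingers measure 114 mm over their backs; the gripper's body (76 mm by 85 mm) begins 54 mm behind the grasp point. The pads swing forward as they close: fully open they stand 13 mm farther back than shut.
Start: joints at [68.297, 4.979, 10.078, 95.1, 0, 90], TCP at [0.203, 0.511, 0.239] pointing down, gripper open.
Joint ranges: [-179.16, 179.16], [-48.56, 103.87], [-65.8, 70.77], [-126.05, 130.52], [-82.76, 87.17], [-180, 180]. Speed limits (degrees/s): [127.2, 127.2, 147.25, 180, 180, 180].

INTERFACE

Orientations are given as [roll, pitch, yaw] about the fixed x, y, z axes, in that order (R = Rz(yaw) Ry(pitch) Rx(roll)).
In Python, from workcell import bot gives the robot as it stands. The module is installed in compiled form; this text tells all that it offers.
- The arm moves only by the shell command python3 -m inch 'ROWS' [OPENING] [FORCE]. ROWS is JSON, a list of rows, each a list of 4 numbers: the shift along the world's x, y, z in cm, then the turn about the world's z in degrees. A call has exactly 8 rows; each row is the pose to reach, as a shift and turn from the pose commanded when the call began; what a row does not reach only later rows make up. A row lasts 1/8 s, in which the tool goes at most 62.5 mm and 10.7 degrees, less where a joint would pass 70% of its speed; a pose out of reach is approached as far as the arm can. A call with a gripper value outside its range is refused whole. OPENING is the finger opening in cm, from 0 to 8.54, set as the call begins (- or left out, the last holds). The fingers move at their own pace and stop on an object; FORCE is the grip in N (left out, the last holds). Time passes only in rows, so rows that repeat a pose let the fingers close, or fill a call up. It gives the time, the measured TCP pose, the force, the opening and the grip force at its end, in the units of the state.
- bot.get_obs(): the state, without advancing time (a new reading comes with each control period).
- bot.camera(name): name is "side" or "top"; returns a dict with "img" (400x640x3 uint8, red, green, blue), "fovy" (degrees; the focal length in pixels is half the picture's height over the tangent of half this angle, whatever the lens; pixels are square), "cx", "cy" (the principal point, pixels), "R" (3x3) and "t" (3): a world point X has camera coordinates R X + t. Camera axes: x right, y down, z forward; pixel columns grow to the right and rows downward; lengths in m; the calibration is good to about 2 mm. A picture is of the moment at which its call begins. There is no depth.
- bot.job_done(): hands the job in; it is judged then, once.
Trained networks look in a picture, given as the dict that the camera call returned (one of the last four; its "shot" number tells which), for a name from the list of things; names that differ only in an ending like _2 or _b are one class to them, and where a whole thing is asked for, a point or a joint stands for the part that bears it (a point fixed in the world has none). Each returns a list of dicts, best first, with "score" (0 to 1); they miss things now and then, are a little off and sometimes report something else, mostly with a low value. They report only what shows in the picture. A call takes as long as a camera call.
- bot.find_in(thing, picture): "point" ([column, row] in pixels, amid what is visible of it).
- bot.landmark_of(thing, picture): "point" ([column, row] in pixels: a listed point, or the origin of a listed thing).
The state is a dict: "time": time; "q": joint angles; "qd": joint speeds; "joint_efforts": joint torques, N m; "ee_pos": TCP position; "tcp_rot": TCP orientation; "wrist_force": force on the tool from outside, world axes, zero at the start; "torque": the same for the moment, N m; "opening": finger opening in m; "grasp_force": force on a finger pad.
Only numpy, scipy, OpenCV 4.12 (cv2) and the standard library are available. Lean on these libraries where they do the work, as an engineer would, in place of code of your own. Each camera call takes 0.05 s, during which the arm holds its last target. There are 200 camera calls.

## Working session

There is one attempt and no reset: what is moved stays moved. The work goes in short steps, Python scripts to look and compute and a shell command to move; the robot and the scene stay as the last step left them, time stands still between calls to the robot, and variables do not carry over. Pictures are saved under pics/ and viewed, at most 10 in all, crops included, and the job is handed in when it is done.

```bash
mkdir -p pics
cat > h.py <<'E'
import numpy as np, cv2
from workcell import bot
def ray(p,uv,z):
    f=p["img"].shape[0]/2/np.tan(np.radians(p["fovy"])/2)
    d=np.array([(uv[0]-p["cx"])/f,(uv[1]-p["cy"])/f,1.]); R=np.array(p["R"]); t=np.array(p["t"])
    c=-R.T@t; w=R.T@d; return c+w*(z-c[2])/w[2]
def save(p,n): cv2.imwrite("pics/"+n,p["img"][:,:,::-1])
E
python3 - <<'E'
from h import *
for c in("top","side"):
    p=bot.camera(c); save(p,c+"0.png"); print(c,{k:np.round(p[k],3).tolist() for k in p if k not in("img","shot")} and np.round(-np.array(p["R"]).T@p["t"],3))
    for th,z in(("tile_a",.051),("block",.04),("panel",0)):
        for d in bot.landmark_of(th,p)[:7]: print(th,round(d["score"],2),np.round(d["point"]),np.round(ray(p,d["point"],z),3))
print(bot.nose_length,bot.get_obs())
E
```

```text
top [ 0.333 -0.006  1.539]
tile_a 0.97 [373. 197.] [ 0.585 -0.158  0.051]
tile_a 0.93 [364. 229.] [ 0.484 -0.131  0.051]
tile_a 0.79 [332. 219.] [ 0.513 -0.03   0.051]
tile_a 0.72 [312. 181.] [0.63  0.035 0.051]
tile_a 0.68 [331. 206.] [ 0.554 -0.026  0.051]
tile_a 0.59 [298. 211.] [0.534 0.073 0.051]
block 0.93 [343. 190.] [ 0.607 -0.065  0.04 ]
panel 0.95 [333. 208.] [ 0.553 -0.035  0.   ]
side [0.434 0.938 1.262]
tile_a 0.83 [299. 218.] [0.631 0.053 0.051]
tile_a 0.62 [323. 225.] [0.538 0.071 0.051]
tile_a 0.61 [347. 187.] [ 0.469 -0.126  0.051]
tile_a 0.58 [337. 209.] [ 0.495 -0.011  0.051]
tile_a 0.58 [320. 178.] [ 0.58  -0.162  0.051]
block 0.76 [307. 196.] [ 0.62  -0.065  0.04 ]
block 0.38 [323. 228.] [0.536 0.079 0.04 ]
block 0.17 [366. 352.] [0.348 0.51  0.04 ]
panel 0.58 [321. 212.] [ 0.56  -0.027  0.   ]
0.008 {'time': 0.4, 'q': array([ 6.82973878e+01,  4.98320840e+00,  1.00711490e+01,  9.50998505e+01,
       -5.36515729e-04,  9.00009731e+01]), 'qd': array([ 0.01440693, -0.06214912,  0.05051693, -0.0767546 , -0.05704591,
        0.02323404]), 'joint_efforts': array([-1.43939280e-03, -5.19500399e+01,  4.64383078e+01,  3.43099193e-03,
       -1.04840965e-04,  1.38792018e-05]), 'ee_pos': array([0.20337096, 0.51097383, 0.23917947]), 'tcp_rot': array([-1.79988090e+02,  5.36717984e-04,  1.58296415e+02]), 'wrist_force': array([ 0.08915729, -0.41112911, -0.09027975]), 'torque': array([-0.01146924,  0.00441113,  0.02025872]), 'grasp_force': 0.0, 'opening': 0.08527364024614784}
```

View pics/top0.png

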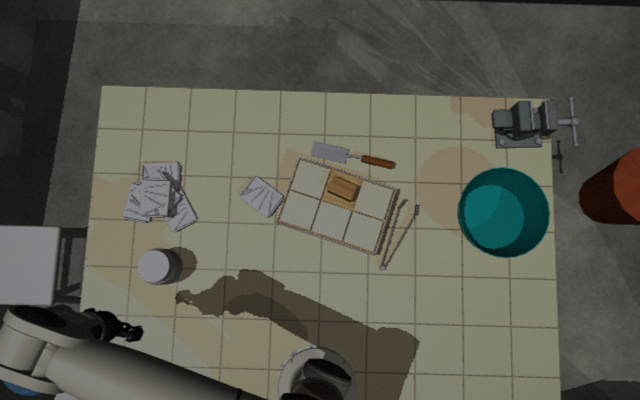

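View pics/side0.png

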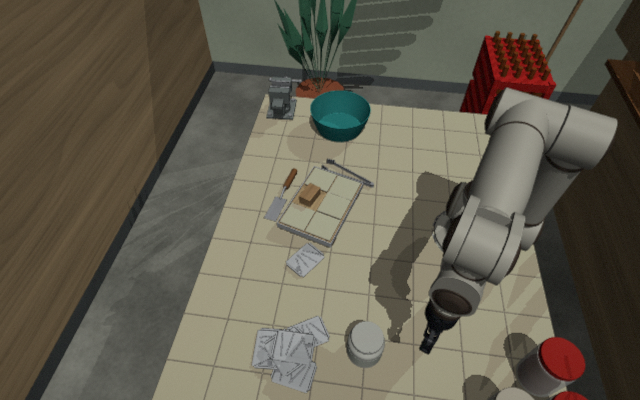

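Top view: the panel is yawed about -14°. Tiles are at (312,181), (373,197), (298,211), (332,219) and (364,229), and the block stands in the far middle place at (343,190). I'll fit the grid next and check it with an overlay.

```bash
cat > fit.py <<'E'
from h import *
from scipy.optimize import least_squares
T={"fl":(52,104),"fr":(52,-104),"nl":(-52,104),"nm":(-52,0),"nr":(-52,-104)}
def W(s,l,z=.051):
    c,k=np.cos(s[2]),np.sin(s[2]); return np.array([s[0]+(c*l[0]-k*l[1])/1e3,s[1]+(k*l[0]+c*l[1])/1e3,z])
def proj(p,X):
    f=200/np.tan(np.radians(p["fovy"])/2); q=np.array(p["R"])@X+p["t"]; return np.array([p["cx"],p["cy"]])+f*q[:2]/q[2]
E
python3 - <<'E'
from fit import *
obs=[]
s=np.array([.5595,-.0414,np.radians(-13.8)]); P={c:bot.camera(c) for c in("top","side")}
for c,p in P.items():
    for d in bot.landmark_of("tile_a",p):
        k=min(T,key=lambda k:np.hypot(*(proj(p,W(s,T[k]))-d["point"])))
        if np.hypot(*(proj(p,W(s,T[k]))-d["point"]))<6: obs.append((c,k,d["point"]))
r=least_squares(lambda s:np.concatenate([proj(P[c],W(s,T[k]))-d for c,k,d in obs]),s,loss="soft_l1",x_scale=[.01,.01,.05])
s=r.x; print(len(obs),s,np.degrees(s[2]),np.round(r.fun,1)); np.save("s.npy",s)
o=bot.get_obs()["ee_pos"]
for k in T:
    print(k,W(s,T[k]).round(3),"inner edge",W(s,(T[k][0]*20/52,T[k][1])).round(3))
p=P["top"]; x0,y0=260,140; im=cv2.resize(p["img"][y0:y0+130,x0:x0+160,::-1],None,fx=5,fy=5,interpolation=cv2.INTER_CUBIC)
for x,y in T.values():
    q=[((proj(p,W(s,(x+a,y+b)))-[x0,y0]+.5)*5).astype(int) for a,b in((-50,-50),(50,-50),(50,50),(-50,50))]
    cv2.polylines(im,[np.array(q)],1,(0,0,255),1)
cv2.imwrite("pics/ov.png",im[:600])
E
```

```text
10 [ 0.55853296 -0.04192513 -0.27225946] -15.59931793822388 [-0.3  0.5  2.4 -1.8 -1.   2.1 -2.3 -0.2 -1.1 -1.7  1.  -0.9  0.3 -2.
  2.9 -0.8 -0.   0.5 -3.3 -1.1]
fl [0.637 0.044 0.051] inner edge [0.606 0.053 0.051]
fr [ 0.581 -0.156  0.051] inner edge [ 0.55  -0.147  0.051]
nl [0.536 0.072 0.051] inner edge [0.567 0.064 0.051]
nm [ 0.508 -0.028  0.051] inner edge [ 0.539 -0.037  0.051]
nr [ 0.48  -0.128  0.051] inner edge [ 0.511 -0.137  0.051]
```

View pics/ov.png

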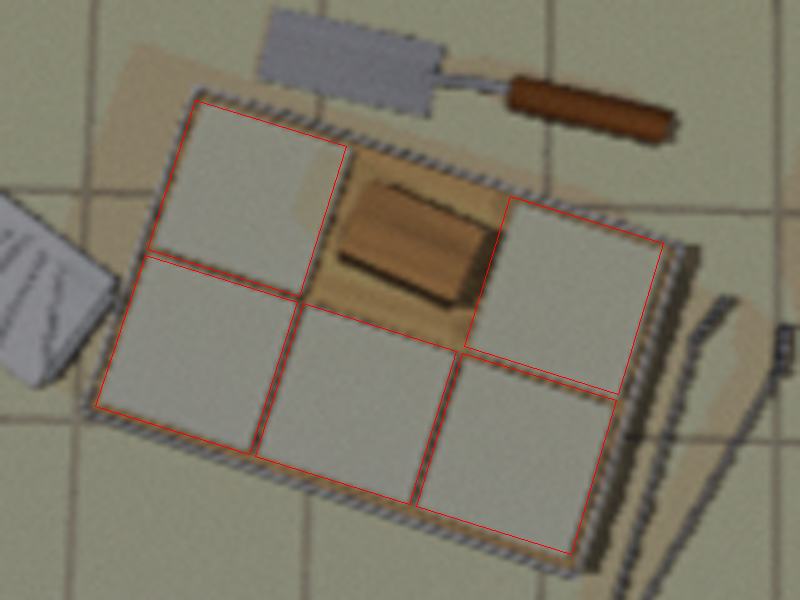

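The overlay matches the tile edges to about 2 mm, so I'll go to the near-left tile with the fingers shut.

```bash
python3 -m inch '[[2,-2.4,0,0],[5.5,-6.7,0,2],[9,-11,0,4],[12.5,-15.3,0,6],[16,-19.7,0,6],[19.5,-24,0,6],[23,-28.3,0,6],[26.5,-32.5,0,6]]' 0 20
python3 -m inch '[[3.2,-4,0,0],[6.5,-8,-1,0],[8.5,-10.5,-5,0],[9.5,-11.7,-10,0],[9.9,-12.2,-13,0],[9.9,-12.2,-15,0],[9.9,-12.2,-16,0],[9.9,-12.2,-16.6,0]]'
```

```text
time: 1.6
ee_pos: [0.4693, 0.1844, 0.2395]
tcp_rot: [180.0, 0.0, 164.3]
wrist_force: [0.7, 1.0, 0.8]
opening: -0.0
grasp_force: 0.0
time: 2.6
ee_pos: [0.5674, 0.0641, 0.0733]
tcp_rot: [180.0, 0.0, 164.3]
wrist_force: [-0.2, 0.1, 0.0]
opening: 0.0003
grasp_force: 0.0
```

```bash
python3 -m inch '[[0,0,-0.3,0],[0,0,-0.6,0],[0,0,-0.8,0],[0,0,-0.95,0],[0,0,-1.05,0],[0,0,-1.1,0],[0,0,-1.15,0],[0,0,-1.15,0]]'
python3 -m inch '[[0,0,-0.03,0],[0,0,-0.06,0],[0,0,-0.09,0],[0,0,-0.12,0],[0,0,-0.15,0],[0,0,-0.15,0],[0,0,-0.15,0],[0,0,-0.15,0]]'
```

```text
time: 3.6
ee_pos: [0.5674, 0.064, 0.0618]
tcp_rot: [-180.0, -0.0, 164.3]
wrist_force: [0.3, 0.1, -0.3]
opening: -0.0002
grasp_force: 0.0
time: 4.6
ee_pos: [0.5674, 0.064, 0.0603]
tcp_rot: [-180.0, 0.0, 164.3]
wrist_force: [-0.6, -0.2, -0.6]
opening: -0.0
grasp_force: 0.0
```

```bash
python3 -m inch '[[0,0,-0.03,0],[0,0,-0.06,0],[0,0,-0.09,0],[0,0,-0.12,0],[0,0,-0.15,0],[0,0,-0.15,0],[0,0,-0.15,0],[0,0,-0.15,0]]'
```

```text
time: 5.6
ee_pos: [0.5674, 0.064, 0.0591]
tcp_rot: [180.0, 0.0, 164.3]
wrist_force: [-2.4, -0.7, 5.0]
opening: -0.0001
grasp_force: 2.7
```

The near-left tile is firm: 5 N within 1.5 mm, top at about 51 mm. Next is the far-left tile.

```bash
python3 -m inch '[[0,0,0.6,0],[0.3,-0.1,1.2,0],[1.7,-0.5,1.2,0],[3.1,-0.9,1.2,0],[3.9,-1.1,1.0,0],[3.9,-1.1,0.7,0],[3.9,-1.1,0.45,0],[3.9,-1.1,0.35,0]]'
python3 -m inch '[[0,0,-0.03,0],[0,0,-0.06,0],[0,0,-0.09,0],[0,0,-0.12,0],[0,0,-0.15,0],[0,0,-0.15,0],[0,0,-0.15,0],[0,0,-0.15,0]]'
```

```text
time: 6.6
ee_pos: [0.606, 0.0531, 0.062]
tcp_rot: [-180.0, -0.0, 164.3]
wrist_force: [-0.0, -0.4, -0.2]
opening: -0.0001
grasp_force: 0.0
time: 7.6
ee_pos: [0.6064, 0.053, 0.0608]
tcp_rot: [180.0, 0.0, 164.3]
wrist_force: [-0.7, 0.4, -0.2]
opening: 0.0
grasp_force: 0.0
```

```bash
python3 -m inch '[[0,0,-0.02,0],[0,0,-0.04,0],[0,0,-0.06,0],[0,0,-0.08,0],[0,0,-0.10,0],[0,0,-0.12,0],[0,0,-0.12,0],[0,0,-0.12,0]]'
```

```text
time: 8.6
ee_pos: [0.6064, 0.053, 0.0596]
tcp_rot: [-180.0, -0.0, 164.3]
wrist_force: [-0.4, 0.2, -0.3]
opening: 0.0001
grasp_force: 0.0
```

```bash
python3 -m inch '[[0,0,-0.02,0],[0,0,-0.04,0],[0,0,-0.06,0],[0,0,-0.08,0],[0,0,-0.10,0],[0,0,-0.12,0],[0,0,-0.12,0],[0,0,-0.12,0]]'
```

```text
time: 9.6
ee_pos: [0.6064, 0.053, 0.0584]
tcp_rot: [-180.0, -0.0, 164.3]
wrist_force: [-0.1, -0.6, -0.1]
opening: 0.0001
grasp_force: 0.0
```

```bash
python3 -m inch '[[0,0,-0.02,0],[0,0,-0.04,0],[0,0,-0.06,0],[0,0,-0.08,0],[0,0,-0.10,0],[0,0,-0.12,0],[0,0,-0.12,0],[0,0,-0.12,0]]'
```

```text
time: 10.6
ee_pos: [0.6064, 0.053, 0.0583]
tcp_rot: [180.0, 0.0, 164.3]
wrist_force: [-4.1, 1.1, 9.9]
opening: -0.0002
grasp_force: 4.6
```

The far-left tile is firm too. Next is the near-middle tile, pressed at its left edge.

```bash
python3 -m inch '[[0,0,0.6,0],[-1.2,-0.7,1.5,0],[-4,-2.2,1.7,0],[-7,-3.9,1.7,0],[-8.9,-5.0,1.4,0],[-8.9,-5.0,0.9,0],[-8.9,-5.0,0.55,0],[-8.9,-5.0,0.43,0]]'
python3 -m inch '[[0,0,-0.02,0],[0,0,-0.04,0],[0,0,-0.06,0],[0,0,-0.08,0],[0,0,-0.10,0],[0,0,-0.12,0],[0,0,-0.12,0],[0,0,-0.12,0]]'
```

```text
time: 11.6
ee_pos: [0.5177, 0.0033, 0.0612]
tcp_rot: [-180.0, -0.0, 164.3]
wrist_force: [-0.6, 0.1, -0.0]
opening: -0.0003
grasp_force: 0.3
time: 12.6
ee_pos: [0.5174, 0.003, 0.0603]
tcp_rot: [180.0, 0.0, 164.3]
wrist_force: [0.8, 0.7, 1.8]
opening: 0.0004
grasp_force: 0.6
```

```bash
python3 -m inch '[[0,0,-0.02,0],[0,0,-0.04,0],[0,0,-0.06,0],[0,0,-0.08,0],[0,0,-0.10,0],[0,0,-0.12,0],[0,0,-0.12,0],[0,0,-0.12,0]]'
```

```text
time: 13.6
ee_pos: [0.5174, 0.003, 0.0591]
tcp_rot: [180.0, 0.0, 164.3]
wrist_force: [0.7, 1.5, 0.7]
opening: -0.0003
grasp_force: 1.1
```

```bash
python3 -m inch '[[0,0,-0.02,0],[0,0,-0.04,0],[0,0,-0.06,0],[0,0,-0.08,0],[0,0,-0.08,0],[0,0,-0.08,0],[0,0,-0.08,0],[0,0,-0.08,0]]'
python3 - <<'E'
from h import *
F=[]
for _ in range(6): bot.camera("top"); F.append(bot.get_obs()["wrist_force"])
print(np.mean(F,0),np.std(F,0))
E
```

```text
time: 14.6
ee_pos: [0.5174, 0.003, 0.0583]
tcp_rot: [180.0, 0.0, 164.3]
wrist_force: [1.4, 1.3, 2.8]
opening: -0.0001
grasp_force: 1.5
[1.37306055 2.10278802 3.0159099 ] [0.46721281 0.34490634 0.59052127]
```

The near-middle tile is the loose one: it dips about 3 mm at about 3 N. I'll lift off and centre over it with the fingers spread 4 cm so the press is even.

```bash
python3 -m inch '[[0,0,0.3,0],[0,0,0.8,0],[-0.1,-0.3,1.5,0],[-0.4,-1.5,1.5,0],[-0.7,-2.5,1.5,0],[-0.9,-3.1,1.5,0],[-0.9,-3.1,1.5,0],[-0.9,-3.1,1.5,0]]'
python3 -m inch '[[0,0,0,0],[0,0,0,0],[0,0,-0.1,0],[0,0,-0.4,0],[0,0,-0.7,0],[0,0,-0.9,0],[0,0,-1.1,0],[0,0,-1.2,0]]' 4
```

```text
time: 15.9
ee_pos: [0.5084, -0.028, 0.0732]
tcp_rot: [180.0, -0.0, 164.3]
wrist_force: [-0.3, -0.2, 0.2]
opening: 0.0002
grasp_force: 0.0
time: 16.9
ee_pos: [0.5083, -0.028, 0.0611]
tcp_rot: [-180.0, -0.0, 164.3]
wrist_force: [0.4, -0.0, -0.0]
opening: 0.0401
grasp_force: 0.0
```

```bash
python3 -m inch '[[0,0,-0.02,0],[0,0,-0.05,0],[0,0,-0.08,0],[0,0,-0.11,0],[0,0,-0.14,0],[0,0,-0.17,0],[0,0,-0.2,0],[0,0,-0.2,0]]'
```

```text
time: 17.9
ee_pos: [0.5084, -0.028, 0.0593]
tcp_rot: [180.0, 0.0, 164.3]
wrist_force: [-1.1, 0.0, 1.6]
opening: 0.04
grasp_force: 0.7
```

```bash
python3 -m inch '[[0,0,-0.02,0],[0,0,-0.05,0],[0,0,-0.08,0],[0,0,-0.11,0],[0,0,-0.14,0],[0,0,-0.17,0],[0,0,-0.2,0],[0,0,-0.2,0]]'
```

```text
time: 18.9
ee_pos: [0.5084, -0.028, 0.0573]
tcp_rot: [-180.0, 0.0, 164.3]
wrist_force: [-0.5, -1.2, 3.7]
opening: 0.0401
grasp_force: 2.0
```

```bash
python3 -m inch '[[0,0,-0.02,0],[0,0,-0.04,0],[0,0,-0.06,0],[0,0,-0.08,0],[0,0,-0.10,0],[0,0,-0.12,0],[0,0,-0.12,0],[0,0,-0.12,0]]'
```

```text
time: 19.9
ee_pos: [0.5084, -0.028, 0.0562]
tcp_rot: [180.0, 0.0, 164.3]
wrist_force: [-0.7, -0.6, 5.9]
opening: 0.0398
grasp_force: 2.7
```

```bash
python3 -m inch '[[0,0,-0.01,0],[0,0,-0.02,0],[0,0,-0.03,0],[0,0,-0.04,0],[0,0,-0.05,0],[0,0,-0.06,0],[0,0,-0.06,0],[0,0,-0.06,0]]'
```

```text
time: 20.9
ee_pos: [0.5085, -0.028, 0.0558]
tcp_rot: [180.0, 0.0, 164.3]
wrist_force: [-1.4, 0.3, 7.5]
opening: 0.0401
grasp_force: 3.6
```

```bash
python3 -m inch '[[0,0,-0.01,0],[0,0,-0.02,0],[0,0,-0.03,0],[0,0,-0.04,0],[0,0,-0.05,0],[0,0,-0.06,0],[0,0,-0.06,0],[0,0,-0.06,0]]'
```

```text
time: 21.9
ee_pos: [0.5085, -0.028, 0.0556]
tcp_rot: [180.0, 0.0, 164.3]
wrist_force: [-2.6, 0.2, 11.0]
opening: 0.0401
grasp_force: 5.3
```

```bash
python3 -m inch '[[0,0,-0.01,0],[0,0,-0.02,0],[0,0,-0.03,0],[0,0,-0.04,0],[0,0,-0.05,0],[0,0,-0.05,0],[0,0,-0.05,0],[0,0,-0.05,0]]'
python3 - <<'E'
from h import *
p=bot.camera("side"); cv2.imwrite("pics/end.png",cv2.resize(p["img"][130:280,230:420,::-1],None,fx=4,fy=4,interpolation=cv2.INTER_CUBIC))
o=bot.get_obs(); print(o["ee_pos"],o["wrist_force"],o["torque"])
E
```

```text
time: 22.9
ee_pos: [0.5085, -0.028, 0.0555]
tcp_rot: [180.0, 0.0, 164.3]
wrist_force: [-4.3, 0.1, 14.8]
opening: 0.0402
grasp_force: 6.9
[ 0.50851947 -0.02801095  0.05550955] [-4.45068284  0.91357394 13.69911382] [ 0.06938058  0.94729425 -0.00401478]
```

View pics/end.png

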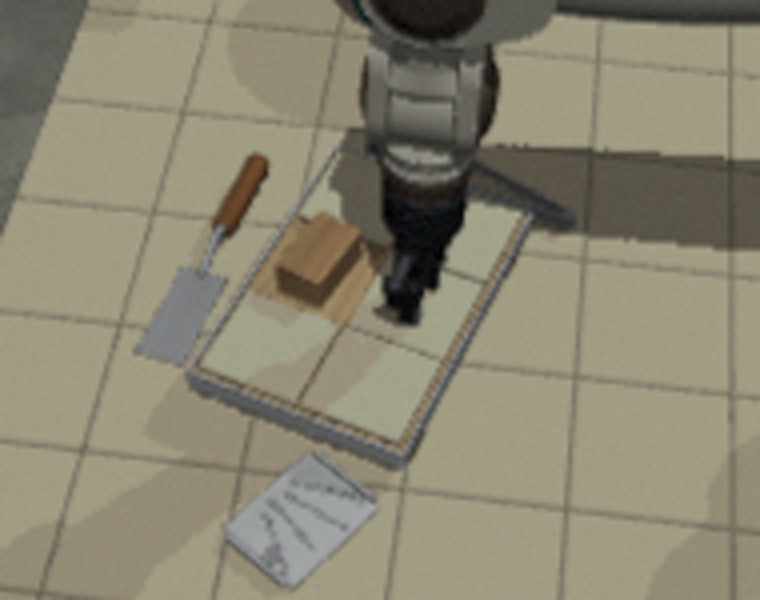

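The fingertips (about 400,310 in the crop) press the middle of the near-middle tile. It has bottomed at about 14 N, 4.5 mm down, and the block and other things are undisturbed.

```bash
python3 -c "
from workcell import bot
print(bot.job_done())"
```

```text
the job is handed in; nothing more can be done
None
```

The rocking tile was the middle one of the near row; I pressed it flat onto its bed and handed the job in at about 23 s, still holding it down with about 14 N (the two right-hand tiles were not tested, since this one had already dipped).

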